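Bring the kettle's switch round to the place at the front and switch it on

ROBOT

A 7-joint arm with a two-finger parallel gripper is mounted at the origin on the work surface. World frame = base frame: x ahead of the robot, y to its left, z up, the work surface at z = 0. Lengths are in m, angles in rad, forces in N, time in s.
With the tool pointing down it reaches from about 0.4 to 0.85 m from the base axis. Payload 10.4 kg.
Tool frame: the origin (TCP) lies at the very end of the fingers, on their centre line; the grasp point (between the pads) lies 19 mm behind it; z points along the fingers, y is the direction in which the jaws open and shut (so a half turn about z gives the same grasp; the last joint's range is limited). The gripper opens to 85 mm and grips with 20 to 120 N. Pads are 22 mm wide; open, the fingers measure 114 mm over their backs; the gripper's body (76 mm by 85 mm) begins 54 mm behind the grasp point. The pads swing forward as they close: fully open they stand 13 mm farther back than shut.
Start: joints at [1.193, 0.332, -0.065, 1.46, 0.022, 1.35, -0.088], TCP at [0.217, -0.586, 0.231] pointing down, gripper open.
Joint ranges: [-2.6, 2.6], [-0.5, 2.12], [-1.47, 1.34], [0.16, 2.42], [-1.27, 4.41], [0.06, 2.06], [-2.6, 2.6]. Speed limits (rad/s): [2.22, 2.22, 2.79, 2.79, 3.14, 3.14, 3.14].

INTERFACE

Orientations are given as a unit quaternion [x, y, z, w].
In Python, from workcell import manip gives the robot as it stands.
- The arm moves only by the tool arm_command, never from a script. Its arguments are lists of equal length, an entry for each row: "slide": the shift along the tool's x, y, z in mm, a list of three; "turn": the turn about the tool's z in degrees; "grip": the closure, from 0 (fully open) to 1 (shut). In form: {"slide": [[tx, ty, tz], ...], "turn": [turn, ...], "grip": [grip, ...]}. A call has 1 to 10 rows; each row shifts and turns the commanded pose from where the row before left it, along the tool's axes as they then stand; what a row does not reach is not made up. A row lasts 1/12 s, in which the tool goes at most 41.7 mm and 7.16 degrees, less where a joint would pass 70% of its speed; a pose out of reach is approached as far as the arm can. A call with a gripper value outside its range is refused whole. The fingers move at their own pace and stop on an object; "newtons" is the grip in N (left out, the last holds). Time passes only in rows, so rows that do not move let the fingers close. It gives the time, the measured TCP pose, the force and the opening at its end, in the units of the state.
- manip.get_obs(): the state, without advancing time (a new reading comes with each control period).
- manip.camera(name): name is "scene" or "top" or "wrist"; returns the picture (400x640x3 uint8, blue, green, red); there is no depth.
- manip.camera_info(name): a dict with "fx", "fy", "cx", "cy" (pixels), "rvec" (rotation vector, rad) and "tvec" (3), from world to camera coordinates, as OpenCV has them. Camera axes: x right, y down, z forward; pixel columns grow to the right and rows downward; lengths in m; the calibration is good to about 2 mm. A picture is of the moment at which its call begins: read the wrist's pose just before it. camera_info takes no time and is no camera call; for the wrist camera it gives the pose at the moment of the call.
- manip.hand_in(): hands the job in, once; it reports no verdict.
Trained networks look in the newest picture that a camera, given by its name, has taken for a name from the list of things; names that differ only in an ending like _2 or _b are one class to them, and where a whole thing is asked for, a point or a joint stands for the part that bears it (a point fixed in the world has none). Each returns a list of dicts, best first, with "score" (0 to 1); they miss things now and then, are a little off and sometimes report something else, mostly with a low value. They report only what shows in the picture. A call takes as long as a camera call. They do not tell look-alikes from the thing itself.
- manip.cut_out(target, camera): "pixels" (400x640 bool, what is visible of it).
- manip.tip_of(target, camera): "xyz" ([x, y, z] in m, in the coordinates of the camera as it stood for that picture, good to about 4 mm: a listed point, or the origin of a listed thing).
The state is a dict: "clock": time; "joint_pos": joint angles; "joint_velocities": joint speeds; "tau": joint torques, N m; "position": TCP position; "ee_rot": TCP orientation; "ft_force": force on the tool from outside, world axes, zero at the start; "torque": the same for the moment, N m; "grip_width": opening from 0.0 (shut) to 1.0 (fully open).
Only numpy, scipy, OpenCV 4.12 (cv2) and the standard library are available. Lean on these libraries where they do the work, as an engineer would, in place of code of your own. Each camera call takes 0.05 s, during which the arm holds its last target.

TASK

Gently turn the wooden turntable by pushing its rim or the pegs on it until the kettle's rocker switch faces straight towards the blue dish, and let it come to rest. Then press the raised outer end of the rocker fully down to switch the kettle on, leaving the switch facing the dish. Only push and press: do not touch the kettle itself or the cups riding on the turntable, and leave the dish, the canister and the spoon where they are.

Things in the scene. Friction and masses are not known exactly. Their poses are not given: they have to be found in the camera images.
- stand: Fixed round foot under the turntable, 180 mm wide, 12 mm high, almost hidden. Origin on the turntable's vertical axis at table height; its -x axis points from there to the middle of the dish.
- turntable: Light wooden disc, 340 mm across, 18 mm thick, top 30 mm above the table, turning without limit either way about the vertical through its origin (centre of its underside). Friction of about 1 N at the rim: pushed slowly, it stops within a few degrees. Its -x axis points to the switch, which starts 57 to 180 degrees away from the dish, either way. A black kettle base, 140 mm across, 18 mm high, is fixed in its middle.
- peg (a point): Top of one of six upright dark wooden pegs on the turntable's rim, 14 mm thick, 28 mm tall (tops 58 mm above the table), 158 mm from the axis, at 30, 90, 150, 210, 270 and 330 degrees from the switch's direction; this one at 30 degrees anticlockwise seen from above.
- switch (a point): Pivot of the white rocker switch, on a 46 mm wide tongue of the kettle base that reaches out to 142 mm from the axis; 118 mm from the turntable's axis and 47 mm above the table. Turns with the turntable.
- rocker_end (a point): Top of the outer end of the rocker (the end away from the kettle): the place to press, straight down. It is 134 mm from the turntable's axis when down, and about 58 mm above the table when off, 50 mm when on. The rocker is 28 mm wide, each half 18 mm long. Moves with the rocker.
- rocker (a joint): Tilt of the rocker in rad: 0 is off (outer end raised), 0.5 is on (outer end fully down, its face level). It takes about 2 to 4 N and stays where it is left.
- kettle: White plastic electric kettle, 128 mm across, 150 mm tall to its lid and 220 mm to the top of its arched handle, short spout reaching 91 mm from its axis; stands loose in the middle of the kettle base, underside 48 mm above the table. Origin: centre of its underside. Not to be touched.
- cup0: Amber glass cup, 52 mm wide, 52 mm tall, standing loose on the turntable 100 mm from its axis, 120 degrees from the switch. Origin: centre of its underside.
- cup1: The other amber glass cup, the same size, 120 degrees from the switch on the other side. Origin: centre of its underside.
- dish: Blue ceramic dish, 100 mm wide, 28 mm high, standing on the table on the robot's side of the turntable, 235 mm from its axis. It marks the place that the switch must face. Origin: centre of its underside.
- canister: Closed aluminium canister with a wooden lid and knob, 87 mm wide, 129 mm high, on the table to one side. Origin: centre of its underside.
- spoon: Stainless strainer spoon lying on the table to one side; origin under the middle of its round 58 mm bowl, handle 150 mm along its -x axis, 20 mm high.
Mind the look-alikes: they are no part of the job. Leave any black or pink look-alike of the cup0 alone.

How it is judged:
On the way, in this order (a step that is already met when the one before it is completed fails the run):
1. the switch faces the dish, turntable at rest, switch still off (x of switch in the frame of stand below 0 m and y of switch in the frame of stand between -0.02 and 0.02 m and angular speed of turntable below 0.05 rad/s and value of joint rocker below 0.15 rad), for 0.3 s.
2. the rocker is pressed on (value of joint rocker above 0.42 rad), for 0.1 s.
At the end, for the whole second after the job is handed in: The switch lies within 20 mm of the line from the turntable's axis to the dish (about 10 degrees), the turntable at rest, the rocker at least 0.42 rad down; kettle within 12 mm, cups within 20 mm of their places on it, dish within 15 mm, canister and spoon within 20 mm of where they stood (x of switch in the frame of stand below 0 m and y of switch in the frame of stand between -0.02 and 0.02 m and angular speed of turntable below 0.05 rad/s and value of joint rocker above 0.42 rad and angle between kettle's own z axis and vertical below 0.1 rad and horizontal distance between kettle and turntable below 0.012 m and distance of dish from where it was at the start of the episode below 0.015 m and distance of each of canister, spoon from where it was at the start of the episode below 0.02 m and not (x of any of cup0, cup1 in the frame of turntable below 0.03 m or x of any of cup0, cup1 in the frame of turntable above 0.07 m or y of cup0 in the frame of turntable below 0.0666 m or y of cup0 in the frame of turntable above 0.1066 m or z of any of cup0, cup1 in the frame of turntable above 0.03 m or angle between any of cup0, cup1's own z axis and vertical above 0.25 rad or y of cup1 in the frame of turntable below -0.1066 m or y of cup1 in the frame of turntable above -0.0666 m)); the robot touches nothing.
It fails at once if the kettle is touched, lifted, shifted or tipped (contact force between any of the fingers, the arm and kettle above 1 N or z of kettle in the frame of turntable above 0.046 m or horizontal distance between kettle and turntable above 0.015 m or angle between kettle's own z axis and vertical above 0.15 rad).
It fails at once if a cup is touched, lifted, shifted or tipped (x of any of cup0, cup1 in the frame of turntable below 0.03 m or x of any of cup0, cup1 in the frame of turntable above 0.07 m or y of cup0 in the frame of turntable below 0.0666 m or y of cup0 in the frame of turntable above 0.1066 m or z of any of cup0, cup1 in the frame of turntable above 0.03 m or angle between any of cup0, cup1's own z axis and vertical above 0.25 rad or y of cup1 in the frame of turntable below -0.1066 m or y of cup1 in the frame of turntable above -0.0666 m or contact force between any of the fingers, the arm and cup0 above 1 N or contact force between any of the fingers, the arm and cup1 above 1 N).
It fails at once if the dish, canister or spoon is moved or lifted (distance of dish from where it was at the start of the episode above 0.015 m or distance of any of canister, spoon from where it was at the start of the episode above 0.02 m).
It fails at once if the turntable is flung round faster than 2.5 rad/s (angular speed of turntable above 2.5 rad/s).
It also fails if it takes over 64 s, if anything falls off the work surface, if the arm or the gripper's body presses on something with over 40 N, if the wrist force passes 120 N, or if a joint passes its speed limit or range.

## Working session

There is one attempt and no reset: what is moved stays moved. The work goes in short steps, Python scripts to look and compute and a tool call to move; the robot and the scene stay as the last step left them, time stands still between calls to the robot, and variables do not carry over. Pictures are saved under pics/ and viewed, and the job is handed in when it is done.

Besides the shell and the picture viewer there is one more tool, called after "Emit:" as name(argument=value, ...), one argument or row to a line, values as JSON. arm_command: Moves the arm, as the interface text tells. Its arguments: {"type":"object","properties":{"slide":{"type":"array","items":{"type":"array","items":{"type":"number"}}},"turn":{"type":"array","items":{"type":"number"}},"grip":{"type":"array","items":{"type":"number"}},"newtons":{"type":"number"}},"required":["slide","turn","grip"]}

```bash
mkdir -p pics; cat > h.py <<'E'
from workcell import manip
import numpy as np, cv2
from scipy.spatial.transform import Rotation as R
def ext(c):
    i=manip.camera_info(c); return i,R.from_rotvec(np.array(i['rvec']).ravel()).as_matrix(),np.array(i['tvec']).ravel()
def w(p,c):
    i,r,t=ext(c); return r.T@(np.array(p)-t)
def proj(P,c):
    i,r,t=ext(c); q=r@np.array(P)+t; return i['fx']*q[0]/q[2]+i['cx'],i['fy']*q[1]/q[2]+i['cy']
def ray(u,v,z,c):
    i,r,t=ext(c); d=r.T@np.array([(u-i['cx'])/i['fx'],(v-i['cy'])/i['fy'],1]); o=-r.T@t
    return o+d*(z-o[2])/d[2]
E
python3 - <<'E'
from h import *
for c in ['scene','top']:
    im=manip.camera(c); cv2.imwrite(f'pics/{c}0.png',im)
    for n in ['stand','turntable','switch','rocker_end','peg','dish','canister','spoon','cup0','cup1','kettle']:
        for d in manip.tip_of(n,c)[:3]:
            P=w(d['xyz'],c); print(c,n,round(d['score'],2),P.round(3),np.round(proj(P,c)))
o=manip.get_obs(); print(o)
E
```

```text
scene stand 0.44 [ 0.606 -0.069  0.012] [310. 214.]
scene turntable 0.88 [ 0.606 -0.067  0.01 ] [311. 214.]
scene switch 0.55 [0.697 0.009 0.048] [343. 227.]
scene switch 0.44 [ 0.583 -0.447 -0.001] [191. 244.]
scene rocker_end 0.59 [0.707 0.017 0.053] [347. 228.]
scene peg 0.76 [0.658 0.075 0.058] [360. 208.]
scene dish 0.88 [0.405 0.042 0.001] [323. 155.]
scene canister 0.97 [0.656 0.415 0.004] [455. 186.]
scene spoon 0.69 [ 0.58  -0.446 -0.002] [191. 243.]
scene cup0 0.81 [ 0.29  -0.297  0.003] [217. 154.]
scene cup0 0.68 [ 0.731 -0.395 -0.004] [218. 283.]
scene cup0 0.66 [ 0.491 -0.372 -0.003] [208. 212.]
scene cup1 0.81 [ 0.29  -0.297  0.003] [217. 154.]
scene cup1 0.68 [ 0.731 -0.395 -0.004] [218. 283.]
scene cup1 0.66 [ 0.491 -0.372 -0.003] [208. 212.]
scene kettle 0.86 [ 0.61  -0.072  0.051] [309. 209.]
top turntable 0.28 [ 0.608 -0.07   0.045] [341. 167.]
top switch 0.83 [0.7   0.006 0.046] [314. 134.]
top rocker_end 0.7 [0.71  0.02  0.055] [309. 129.]
top peg 0.65 [0.655 0.078 0.058] [288. 148.]
top dish 0.57 [0.405 0.043 0.001] [299. 239.]
top dish 0.25 [ 0.608 -0.068  0.0
[... 455 characters left out ...]
66.]
{'clock': 1.2, 'joint_pos': array([ 1.19339644,  0.33219319, -0.06468855,  1.46010069,  0.02155384,
        1.34992854, -0.08850123]), 'joint_velocities': array([ 0.00159755, -0.00068035, -0.00088895, -0.0004624 , -0.00228476,
       -0.00101027,  0.00067636]), 'tau': array([ 5.73184006e-04, -6.25231647e+01,  4.92373074e-02, -3.91830182e+01,
        1.63425843e-02,  1.88248880e-03, -2.72587704e-05]), 'position': array([ 0.21715438, -0.58607282,  0.23134141]), 'ee_rot': array([9.84307521e-01, 1.76461618e-01, 3.38368875e-05, 2.45125078e-05]), 'ft_force': array([0.11565777, 0.24368067, 0.25042747]), 'torque': array([ 0.04717285,  0.0292731 , -0.06521046]), 'grip_width': 0.9988151806514586}
```

View pics/top0.png

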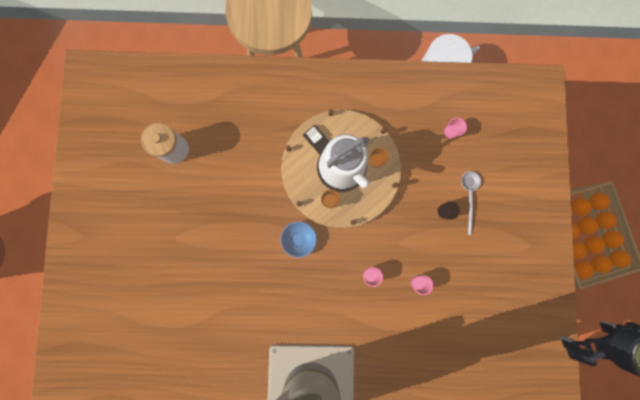

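View pics/scene0.png

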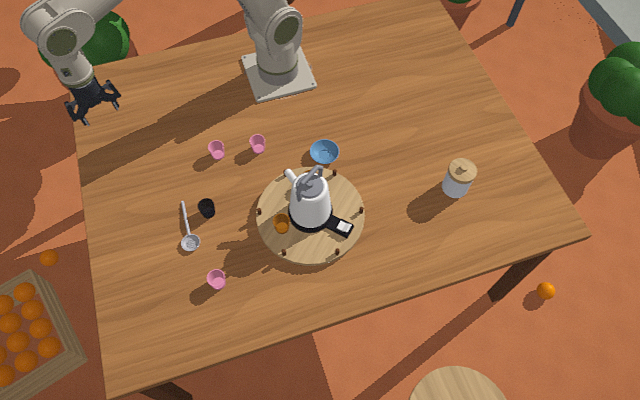

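The top view shows the kettle at (343,165), its switch at (316,137) and the blue dish at (299,239). The amber cups on the disc are at (379,158) and (331,200). The look-alikes are the pink cups at (456,128), (373,277) and (423,285) and the black one at (449,210), all off the disc, so I leave them alone.

The switch faces about 41° and the dish lies at about 151°, so the turntable needs roughly +110° anticlockwise. I'll push pegs along the near side in two strokes, starting by turning the tool and shutting the fingers.

Emit:
arm_command(
  slide=[
    [0,0,0],
    [0,0,0],
    [0,0,0],
    [0,0,0],
    [0,0,0],
    [0,0,0],
    [0,0,0],
    [0,0,0],
    [0,0,0],
    [0,0,0],
  ],
  turn=[-6.77,-6.77,-6.77,-6.77,-6.77,-6.77,-6.77,-6.77,-6.77,-6.77],
  grip=[1,1,1,1,1,1,1,1,1,1],
  newtons=20,
)

```text
clock: 2.03
position: [0.2172, -0.5861, 0.2313]
ee_rot: [0.717, 0.697, -0.0, 0.0]
ft_force: [-1.1, 0.1, -0.2]
grip_width: -0.001
```

Emit:
arm_command(
  slide=[
    [26.5,10.8,0],
    [26.5,10.8,0],
    [26.5,10.8,0],
    [26.5,10.8,0],
    [26.5,10.8,0],
    [26.5,10.8,0],
    [26.5,10.8,0],
    [26.5,10.8,0],
    [26.5,10.8,0],
    [26.5,10.8,0],
  ],
  turn=[0,0,0,0,0,0,0,0,0,0],
  grip=[1,1,1,1,1,1,1,1,1,1],
)

```text
clock: 2.87
position: [0.3346, -0.3237, 0.2315]
ee_rot: [0.719, 0.695, -0.0, 0.0]
ft_force: [1.0, 0.8, 0.4]
grip_width: -0.002
```

Emit:
arm_command(
  slide=[
    [26.5,10.8,0],
    [26.5,10.8,0],
    [26.5,10.8,0],
    [26.5,10.8,0],
    [26.5,10.8,0],
    [26.5,10.8,0],
    [26.5,10.8,0],
    [26.5,10.8,0],
    [26.5,10.8,0],
    [26.5,10.8,0],
    [0,0,0],
  ],
  turn=[0,0,0,0,0,0,0,0,0,0],
  grip=[1,1,1,1,1,1,1,1,1,1],
)

```text
invalid input
```

Emit:
arm_command(
  slide=[
    [26.5,10.8,0],
    [26.5,10.8,0],
    [26.5,10.8,0],
    [26.5,10.8,0],
    [26.5,10.8,0],
    [26.5,10.8,0],
    [26.5,10.8,0],
    [26.5,10.8,0],
    [26.5,10.8,0],
    [26.5,10.8,0],
  ],
  turn=[0,0,0,0,0,0,0,0,0,0],
  grip=[1,1,1,1,1,1,1,1,1,1],
)

```text
clock: 3.7
position: [0.4516, -0.0625, 0.2316]
ee_rot: [0.719, 0.695, 0.0, 0.0]
ft_force: [0.3, -0.9, -0.4]
grip_width: 0.002
```

```bash
python3 - <<'E'
from h import *
im=manip.camera('wrist'); cv2.imwrite('pics/w1.png',im)
im=manip.camera('scene'); cv2.imwrite('pics/s1.png',im[50:330,130:530].repeat(2,0).repeat(2,1)[:560,:800])
for n in ['peg','dish']:
    for c in ['wrist','scene']:
        if c=='scene' or n: 
            for d in manip.tip_of(n,c)[:3]: print(n,c,round(d['score'],2),w(d['xyz'],c).round(3))
print(manip.get_obs()['position'])
E
```

```text
peg wrist 0.8 [0.654 0.086 0.058]
peg scene 0.93 [0.655 0.076 0.056]
dish wrist 0.85 [ 0.406  0.043 -0.001]
dish scene 0.9 [0.408 0.045 0.002]
[ 0.45094869 -0.06481252  0.23126507]
```

View pics/s1.png

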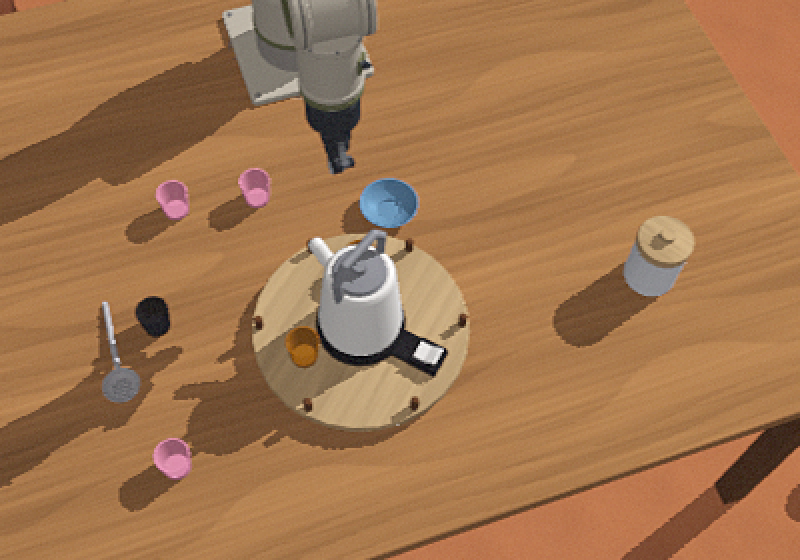

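View pics/w1.png

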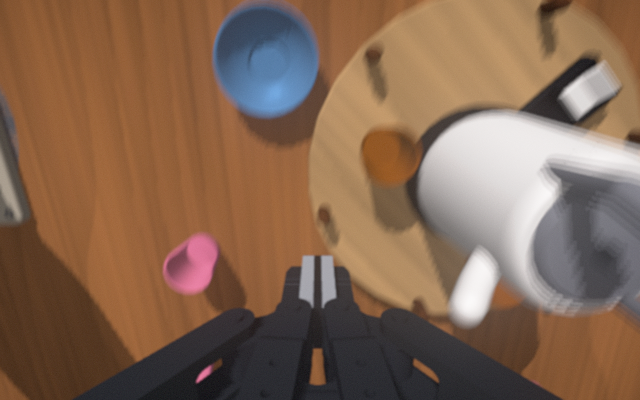

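The wrist view shows the blue dish at (266,60), rim pegs at (374,55) and (323,215), and a cup behind the rim. The arm was still moving, so I'll re-measure now that it has settled.

```bash
python3 - <<'E'
from h import *
c=np.array([.607,-.069])
im=manip.camera('wrist'); cv2.imwrite('pics/w2.png',im)
print(manip.get_obs()['position'])
for a in [71,131,191,251]:
    a=np.deg2rad(a); P=[c[0]+.158*np.cos(a),c[1]+.158*np.sin(a),.058]; print(np.round(P,3),np.round(proj(P,'wrist')),np.round(proj(P,'scene')))
E
```

```text
[ 0.45093476 -0.06493917  0.23127412]
[0.658 0.08  0.058] [566.  -0.] [361. 208.]
[0.503 0.05  0.058] [374.  48.] [335. 169.]
[ 0.452 -0.099  0.058] [319. 216.] [286. 169.]
[ 0.556 -0.218  0.058] [418. 316.] [259. 207.]
```

View pics/w2.png

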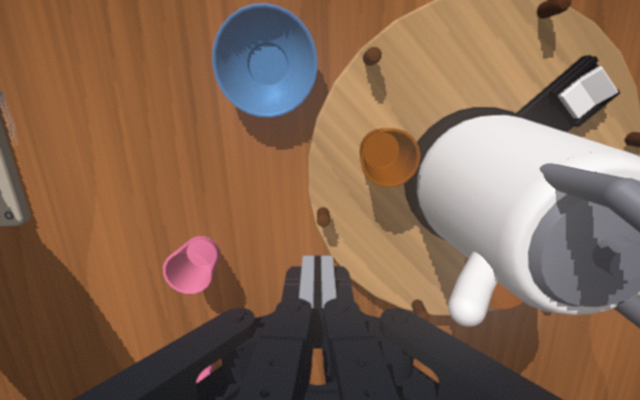

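Measured peg pixels agree with the prediction. Lowering between the pegs now, with about 13 mm of gap.

Emit:
arm_command(
  slide=[
    [0,0,21],
    [0,0,21],
    [0,0,21],
    [0,0,21],
    [0,0,21],
    [0,0,21],
    [0,0,21],
    [0,0,21],
    [0,0,21],
    [0,0,0],
  ],
  turn=[0,0,0,0,0,0,0,0,0,0],
  grip=[1,1,1,1,1,1,1,1,1,1],
)

```text
clock: 4.88
position: [0.4486, -0.0646, 0.0391]
ee_rot: [0.72, 0.694, -0.001, -0.002]
ft_force: [-1.1, 0.1, -0.4]
grip_width: 0.003
```

```bash
python3 - <<'E'
from h import *
print(manip.get_obs()['position'], manip.get_obs()['ee_rot'])
im=manip.camera('wrist'); cv2.imwrite('pics/w3.png',im)
E
```

```text
[ 0.44857593 -0.06461961  0.03909012] [ 0.71977745  0.69419954 -0.00149873 -0.00227547]
```

View pics/w3.png

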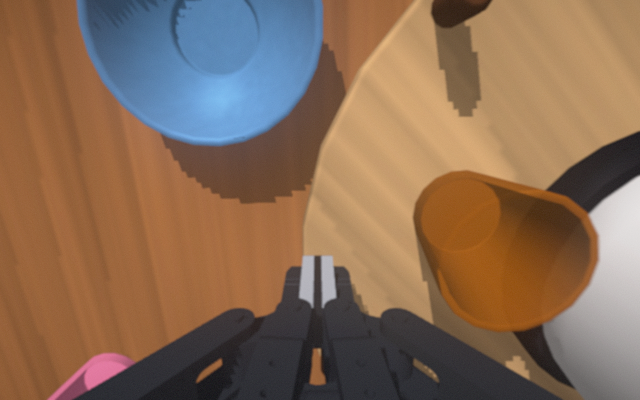

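Emit:
arm_command(
  slide=[
    [-5.58,0.1,0],
    [-5.58,0.1,0],
    [-2.79,0.02,0],
    [-2.79,0.02,0],
    [-4.19,0.05,0],
    [-5.58,0.1,0],
    [-5.58,0.1,0],
    [-6.98,0.15,0],
    [-6.98,0.15,0],
    [-6.98,0.15,0],
  ],
  turn=[-2,-2,-1,-1,-1.5,-2,-2,-2.5,-2.5,-2.5],
  grip=[1,1,1,1,1,1,1,1,1,1],
)

```text
clock: 5.77
position: [0.4584, -0.1166, 0.0431]
ee_rot: [0.594, 0.805, -0.0, 0.0]
ft_force: [-0.8, 1.1, 0.9]
grip_width: -0.0
```

```bash
cat > m.py <<'E'
from h import *
import sys
c=np.array([.609,-.068])
for cam in ['top','scene']:
    im=manip.camera(cam)
    cv2.imwrite(f'pics/{cam}{sys.argv[1]}.png',im[50:330,130:530].repeat(2,0).repeat(2,1) if cam=='scene' else im[80:280,220:500].repeat(2,0).repeat(2,1))
    for n in ['switch','rocker_end','dish','kettle','turntable']:
        for d in manip.tip_of(n,cam)[:1]:
            P=w(d['xyz'],cam); print(cam,n,round(d['score'],2),P.round(3),'ang',np.rad2deg(np.arctan2(P[1]-c[1],P[0]-c[0])).round(1),'r',np.hypot(*(P[:2]-c)).round(3))
o=manip.get_obs();p=o['position'];q=o['ee_rot']
print(o['clock'],p.round(4),'phi',np.rad2deg(np.arctan2(p[1]-c[1],p[0]-c[0])).round(1)%360,'r',np.hypot(*(p[:2]-c)).round(3),'head',np.rad2deg(2*np.arctan2(q[1],q[0])),o['ft_force'].round(1))
E
python3 m.py a
```

```text
top switch 0.96 [0.68  0.017 0.048] ang 50.1 r 0.111
top rocker_end 0.72 [0.693 0.039 0.055] ang 51.9 r 0.136
top dish 0.57 [0.406 0.041 0.   ] ang 151.8 r 0.231
top kettle 0.6 [ 0.61  -0.067  0.046] ang 37.1 r 0.001
scene switch 0.72 [0.678 0.031 0.048] ang 55.1 r 0.12
scene rocker_end 0.62 [0.684 0.038 0.056] ang 54.5 r 0.13
scene dish 0.8 [0.409 0.044 0.002] ang 150.8 r 0.229
scene kettle 0.55 [ 0.612 -0.07   0.053] ang -40.6 r 0.003
scene turntable 0.74 [ 0.605 -0.067  0.01 ] ang 167.1 r 0.004
6.3667 [ 0.4581 -0.116   0.0423] phi 197.7 r 0.158 head 107.0317595731846 [ 0.  -0.7 -0.8]
```

Emit:
arm_command(
  slide=[
    [-5.58,0.1,0],
    [-6.98,0.15,0],
    [-8.37,0.22,0],
    [-8.37,0.22,0],
    [-8.37,0.22,0],
    [-8.37,0.22,0],
    [-8.37,0.22,0],
    [-8.37,0.22,0],
    [-8.37,0.22,0],
    [-8.37,0.22,0],
  ],
  turn=[-2,-2.5,-3,-3,-3,-3,-3,-3,-3,-3],
  grip=[1,1,1,1,1,1,1,1,1,1],
)

```text
clock: 7.2
position: [0.499, -0.1838, 0.0421]
ee_rot: [0.377, 0.926, -0.0, -0.0]
ft_force: [-0.6, 0.2, -0.2]
grip_width: 0.003
```

Emit:
arm_command(
  slide=[
    [-8.37,0.22,0],
    [-6.98,0.15,0],
    [-5.58,0.1,0],
    [-5.58,0.1,0],
    [-4.19,0.05,0],
    [-2.79,0.02,0],
    [0,0,0],
    [0,0,0],
  ],
  turn=[-3,-2.5,-2,-2,-1.5,-1,0,0],
  grip=[1,1,1,1,1,1,1,1],
)

```text
clock: 7.87
position: [0.5253, -0.204, 0.0423]
ee_rot: [0.28, 0.96, 0.0, 0.0]
ft_force: [-0.6, -1.0, -0.7]
grip_width: 0.002
```

```bash
python3 m.py b
```

```text
top switch 0.67 [0.601 0.041 0.046] ang 94.1 r 0.109
top rocker_end 0.55 [0.601 0.062 0.059] ang 93.3 r 0.13
top dish 0.76 [0.404 0.041 0.001] ang 152.0 r 0.232
top kettle 0.67 [ 0.612 -0.071  0.047] ang -43.4 r 0.004
scene switch 0.96 [0.601 0.053 0.049] ang 93.7 r 0.121
scene rocker_end 0.53 [0.597 0.06  0.056] ang 95.4 r 0.129
scene dish 0.59 [ 0.408  0.043 -0.001] ang 151.2 r 0.23
scene kettle 0.97 [ 0.611 -0.068  0.053] ang -3.6 r 0.002
scene turntable 0.59 [ 0.605 -0.064  0.012] ang 132.3 r 0.006
8.4667 [ 0.5252 -0.2043  0.0423] phi 238.4 r 0.16 head 147.52597671753657 [ 1.  -0.4  0.3]
```

Switch now faces about 94°, and the kettle and dish haven't moved. For the second stroke I lift, swing back along the arc and drop behind the next peg, at about 184°.

Emit:
arm_command(
  slide=[
    [3,0,-27],
    [0,0,-27],
    [0,0,-27],
    [16.72,0.88,0],
    [16.72,0.88,0],
    [16.72,0.88,0],
    [16.72,0.88,0],
    [16.72,0.88,0],
    [16.72,0.88,0],
    [16.72,0.88,0],
  ],
  turn=[0,0,0,6,6,6,6,6,6,6],
  grip=[1,1,1,1,1,1,1,1,1,1],
)

```text
clock: 9.3
position: [0.4538, -0.1101, 0.1233]
ee_rot: [0.607, 0.794, -0.0, 0.0]
ft_force: [0.1, 0.8, 0.7]
grip_width: -0.001
```

Emit:
arm_command(
  slide=[
    [16.72,0.88,0],
    [16.72,0.88,0],
    [16.72,0.88,0],
    [13.9,0.6,0],
    [0,0,0],
    [0,0,0],
  ],
  turn=[6,6,6,5,0,0],
  grip=[1,1,1,1,1,1],
)

```text
clock: 9.8
position: [0.4501, -0.0466, 0.1234]
ee_rot: [0.751, 0.661, -0.0, 0.0]
ft_force: [-0.3, -0.3, -0.7]
grip_width: 0.001
```

```bash
python3 m.py c; python3 - <<'E'
from h import *
im=manip.camera('wrist'); cv2.imwrite('pics/w4.png',im)
c=np.array([.609,-.068])
for a in [124,184]:
    a=np.deg2rad(a); P=[c[0]+.158*np.cos(a),c[1]+.158*np.sin(a),.058]; print(np.round(P,3),np.round(proj(P,'wrist')))
E
```

```text
top switch 0.86 [0.599 0.045 0.045] ang 94.8 r 0.113
top rocker_end 0.41 [0.601 0.062 0.058] ang 93.4 r 0.131
top kettle 0.98 [ 0.609 -0.071  0.045] ang -89.0 r 0.003
top turntable 0.51 [ 0.7   -0.117  0.026] ang -28.4 r 0.103
scene switch 0.87 [0.602 0.051 0.048] ang 93.2 r 0.119
scene rocker_end 0.51 [0.598 0.059 0.056] ang 95.2 r 0.127
scene dish 0.74 [ 0.408  0.042 -0.002] ang 151.3 r 0.229
scene kettle 0.86 [ 0.611 -0.07   0.053] ang -46.7 r 0.003
scene turntable 0.9 [ 0.605 -0.066  0.011] ang 150.4 r 0.004
10.4 [ 0.45   -0.047   0.1233] phi 172.5 r 0.16 head 82.52888963395473 [ 0.3  0.8 -0.3]
[0.521 0.063 0.058] [420.  20.]
[ 0.451 -0.079  0.058] [325. 267.]
```

View pics/w4.png

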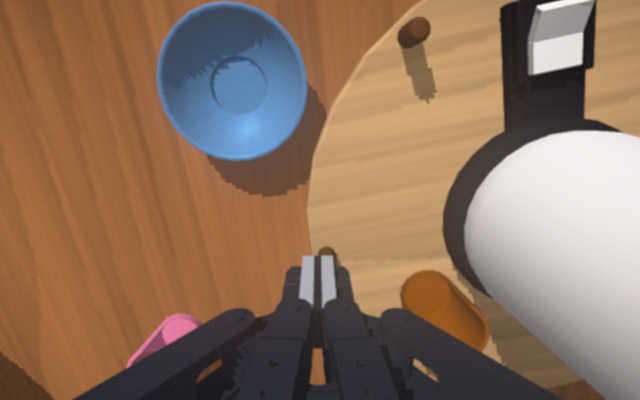

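Peg seen at (325,253) just ahead of the fingers, gap clear. Lowering and pushing.

Emit:
arm_command(
  slide=[
    [0,0,20],
    [0,0,20],
    [0,0,20],
    [0,0,21],
    [0,0,0],
    [-5.58,0.1,0],
    [-5.58,0.1,0],
    [-2.79,0.02,0],
    [-2.79,0.02,0],
    [-4.19,0.05,0],
  ],
  turn=[0,0,0,0,0,-2,-2,-1,-1,-1.5],
  grip=[1,1,1,1,1,1,1,1,1,1],
)

```text
clock: 11.28
position: [0.449, -0.0676, 0.043]
ee_rot: [0.707, 0.708, 0.0, 0.0]
ft_force: [-1.1, 0.3, 0.5]
grip_width: -0.001
```

Emit:
arm_command(
  slide=[
    [-5.58,0.1,0],
    [-6.98,0.15,0],
    [-6.98,0.15,0],
    [-8.37,0.22,0],
    [-8.37,0.22,0],
    [-8.37,0.22,0],
    [-8.37,0.22,0],
    [-8.37,0.22,0],
    [-8.37,0.22,0],
    [-8.37,0.22,0],
  ],
  turn=[-2,-2.5,-2.5,-3,-3,-3,-3,-3,-3,-3],
  grip=[1,1,1,1,1,1,1,1,1,1],
)

```text
clock: 12.12
position: [0.4674, -0.1433, 0.0428]
ee_rot: [0.514, 0.858, -0.0, -0.0]
ft_force: [-1.4, -0.6, -1.2]
grip_width: -0.003
```

Emit:
arm_command(
  slide=[
    [-8.37,0.22,0],
    [-8.37,0.22,0],
    [-8.37,0.22,0],
    [-6.98,0.15,0],
    [-5.58,0.1,0],
    [-4.19,0.05,0],
    [-4.19,0.05,0],
    [-2.79,0.02,0],
    [-2.79,0.02,0],
    [0,0,0],
  ],
  turn=[-3,-3,-3,-2.5,-2,-1.5,-1.5,-1,-1,0],
  grip=[1,1,1,1,1,1,1,1,1,1],
)

```text
clock: 12.95
position: [0.499, -0.1843, 0.0426]
ee_rot: [0.37, 0.929, -0.0, 0.0]
ft_force: [0.6, -0.1, -1.0]
grip_width: -0.002
```

```bash
python3 m.py d
```

```text
top switch 0.82 [ 0.521 -0.002  0.047] ang 143.3 r 0.11
top dish 0.8 [0.405 0.04  0.001] ang 152.1 r 0.231
top kettle 0.87 [ 0.608 -0.07   0.045] ang -117.3 r 0.002
scene switch 0.78 [0.517 0.003 0.047] ang 142.6 r 0.116
scene rocker_end 0.39 [0.504 0.011 0.059] ang 142.9 r 0.131
scene dish 0.85 [0.409 0.042 0.001] ang 151.3 r 0.228
scene kettle 0.87 [ 0.612 -0.07   0.051] ang -31.2 r 0.004
scene turntable 0.8 [ 0.606 -0.066  0.012] ang 153.9 r 0.003
13.55 [ 0.4985 -0.1838  0.0423] phi 226.4 r 0.16 head 136.52390775370876 [ 0.2 -0.1  0.5]
```

Emit:
arm_command(
  slide=[
    [-2.79,0.02,0],
    [-4.19,0.05,0],
    [-4.19,0.05,0],
    [-4.19,0.05,0],
    [-2.79,0.02,0],
    [-2.79,0.02,0],
    [-2.79,0.02,0],
    [0,0,0],
    [0,0,0],
  ],
  turn=[-1,-1.5,-1.5,-1.5,-1,-1,-1,0,0],
  grip=[1,1,1,1,1,1,1,1,1],
)

```text
clock: 14.3
position: [0.5171, -0.1988, 0.0423]
ee_rot: [0.301, 0.954, 0.0, 0.0]
ft_force: [-1.0, 0.3, 0.1]
grip_width: 0.001
```

Emit:
arm_command(
  slide=[
    [4,0,0],
    [0,0,-30],
    [0,0,-30],
    [0,0,-30],
    [0,0,-30],
    [0,0,0],
  ],
  turn=[0,0,0,0,0,0],
  grip=[1,1,1,1,1,1],
)

```text
clock: 14.8
position: [0.5161, -0.1965, 0.1679]
ee_rot: [0.3, 0.954, -0.001, 0.004]
ft_force: [0.6, -0.3, 0.3]
grip_width: 0.002
```

```bash
python3 m.py e
```

```text
top switch 0.75 [ 0.509 -0.014  0.048] ang 151.4 r 0.113
top rocker_end 0.59 [ 0.497 -0.006  0.058] ang 151.0 r 0.129
top dish 0.86 [ 0.405  0.038 -0.003] ang 152.5 r 0.23
top kettle 0.87 [ 0.608 -0.068  0.051] ang 169.9 r 0.001
top turntable 0.64 [ 0.61  -0.173  0.03 ] ang -89.3 r 0.105
scene switch 0.7 [ 0.507 -0.01   0.049] ang 150.4 r 0.117
scene dish 0.68 [ 0.408  0.041 -0.001] ang 151.5 r 0.228
scene kettle 0.79 [ 0.614 -0.071  0.052] ang -31.4 r 0.006
scene turntable 0.6 [ 0.607 -0.065  0.011] ang 122.7 r 0.004
15.4 [ 0.5135 -0.1964  0.162 ] phi 233.4 r 0.16 head 145.03237786860655 [-0.1  0.2 -0.4]
```

View pics/tope.png

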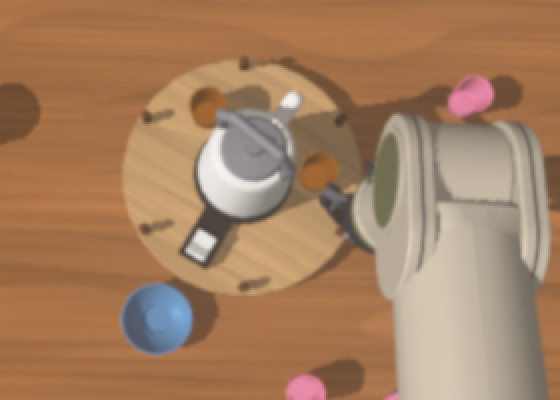

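The disc looks aligned: the rocker at (203,243) in the crop points to the dish at (157,318), measured at about 151° against 151.5°. Next I move round outside the kettle to above the rocker's outer end.

Emit:
arm_command(
  slide=[
    [0,0,0],
    [22.9,3.45,0],
    [22.9,3.45,0],
    [22.9,3.45,0],
    [22.9,3.45,0],
    [4.6,28.9,0],
    [4.6,28.9,0],
    [4.6,28.9,0],
    [4.6,28.9,0],
    [4.6,28.9,0],
  ],
  turn=[-6,0,0,0,0,0,0,0,0,0],
  grip=[1,1,1,1,1,1,1,1,1,1],
)

```text
clock: 16.23
position: [0.4903, -0.0015, 0.1624]
ee_rot: [0.25, 0.968, -0.0, 0.0]
ft_force: [0.6, -0.6, 0.6]
grip_width: -0.002
```

```bash
python3 m.py f;  python3 - <<'E'
from h import *
c=np.array([.609,-.068])
im=manip.camera('wrist'); cv2.imwrite('pics/w5.png',im)
for n in ['rocker_end','switch']:
    for d in manip.tip_of(n,'wrist')[:1]:
        P=w(d['xyz'],'wrist'); print(n,d['score'],P.round(3),np.rad2deg(np.arctan2(P[1]-c[1],P[0]-c[0])),np.hypot(*(P[:2]-c)))
print(manip.get_obs()['position'])
E
```

```text
top switch 0.57 [ 0.61  -0.069  0.044] ang -55.5 r 0.001
top dish 0.8 [0.404 0.042 0.001] ang 151.8 r 0.233
top kettle 0.71 [ 0.611 -0.072  0.047] ang -69.4 r 0.004
scene switch 0.87 [ 0.508 -0.01   0.051] ang 150.1 r 0.116
scene dish 0.79 [0.408 0.042 0.002] ang 151.3 r 0.229
scene kettle 0.93 [ 0.611 -0.072  0.05 ] ang -58.0 r 0.004
scene turntable 0.81 [ 0.605 -0.067  0.013] ang 160.8 r 0.004
16.8333 [ 0.4899 -0.0032  0.1623] phi 151.4 r 0.136 head 150.9626267518626 [-0.2 -0.2  0.1]
rocker_end 0.61 [ 0.491 -0.009  0.057] 153.32110648772934 0.13175456532555158
switch 0.73 [ 0.508 -0.012  0.046] 151.20632325504658 0.11565232841166825
[ 0.48999522 -0.00280154  0.16232542]
```

View pics/w5.png

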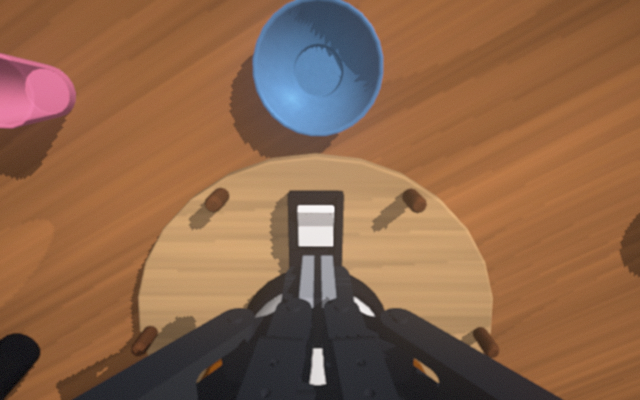

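View pics/scenef.png

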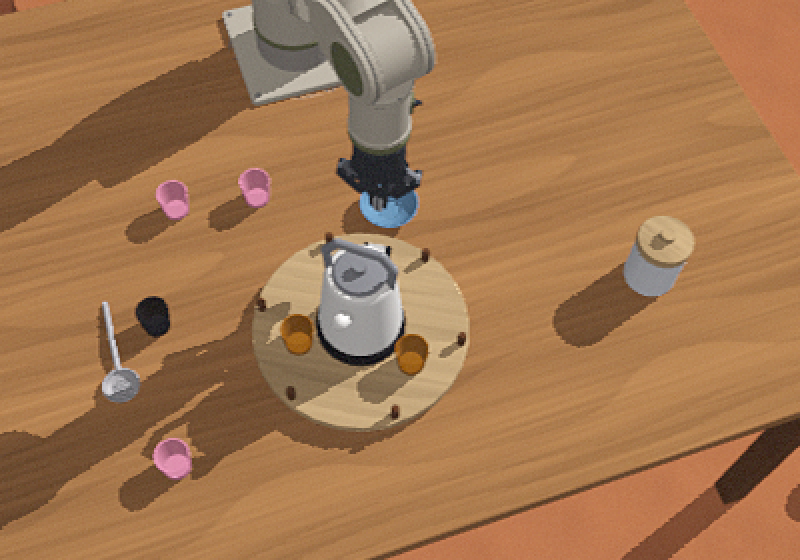

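The wrist view shows the rocker at (317,225) in line with the dish centre at (318,68). The fingers are above its outer end (r = 136 mm), so I press straight down, slowly.

Emit:
arm_command(
  slide=[
    [0,0,19],
    [0,0,19],
    [0,0,19],
    [0,0,19],
    [0,0,16],
    [0,0,4],
    [0,0,3],
    [0,0,3],
    [0,0,3],
    [0,0,3],
  ],
  turn=[0,0,0,0,0,0,0,0,0,0],
  grip=[1,1,1,1,1,1,1,1,1,1],
)

```text
clock: 17.82
position: [0.4904, -0.0023, 0.0549]
ee_rot: [0.25, 0.968, 0.0, 0.0]
ft_force: [-1.9, 0.9, 2.1]
grip_width: -0.0
```

Emit:
arm_command(
  slide=[
    [0,0,2],
    [0,0,1],
    [0,0,0],
  ],
  turn=[0,0,0],
  grip=[1,1,1],
)

```text
clock: 18.07
position: [0.4902, -0.0026, 0.0513]
ee_rot: [0.25, 0.968, -0.0, 0.0]
ft_force: [0.5, -0.3, 0.3]
grip_width: 0.002
```

```bash
python3 - <<'E'
from h import *
o=manip.get_obs(); print(o['position'],o['ft_force'])
E
```

```text
[ 0.49015084 -0.00257834  0.05133346] [ 0.49481684 -0.26961892  0.32530158]
```

Emit:
arm_command(
  slide=[
    [0,0,1],
    [0,0,1],
    [0,0,0],
  ],
  turn=[0,0,0],
  grip=[1,1,1],
)

```text
clock: 18.32
position: [0.4907, -0.0019, 0.0504]
ee_rot: [0.25, 0.968, 0.0, 0.001]
ft_force: [-3.8, 2.2, 12.5]
grip_width: -0.0
```

Emit:
arm_command(
  slide=[
    [0,0,1],
    [0,0,0],
    [0,0,0],
  ],
  turn=[0,0,0],
  grip=[1,1,1],
)

```text
clock: 18.57
position: [0.4912, -0.0013, 0.0501]
ee_rot: [0.25, 0.968, 0.0, 0.001]
ft_force: [-6.8, 4.2, 23.1]
grip_width: 0.003
```

It bottoms out at 50 mm, the height given for on. Lifting straight up.

Emit:
arm_command(
  slide=[
    [0,0,-3],
    [0,0,-5],
    [0,0,-20],
    [20,0,-30],
    [20,0,-30],
    [20,0,-30],
    [20,0,0],
    [20,0,0],
    [20,0,0],
    [0,0,0],
  ],
  turn=[0,0,0,0,0,0,0,0,0,0],
  grip=[1,1,1,1,1,1,1,1,1,1],
)

```text
clock: 19.4
position: [0.3837, 0.0559, 0.1655]
ee_rot: [0.25, 0.968, -0.003, 0.001]
ft_force: [-0.3, 0.8, -0.1]
grip_width: 0.001
```

```bash
python3 m.py g;  python3 - <<'E'
from h import *
c=np.array([.609,-.068])
im=manip.camera('wrist'); cv2.imwrite('pics/w6.png',im)
im=manip.camera('scene'); cv2.imwrite('pics/s6.png',cv2.resize(im[140:280,230:390],None,fx=4,fy=4))
im=manip.camera('top'); cv2.imwrite('pics/t6.png',cv2.resize(im[100:260,270:420],None,fx=4,fy=3.7))
for n in ['canister','spoon','cup0']:
    for d in manip.tip_of(n,'scene')[:5]: print(n,d['score'],w(d['xyz'],'scene').round(3))
E
```

```text
top switch 0.98 [ 0.509 -0.018  0.044] ang 153.6 r 0.112
top rocker_end 0.46 [ 0.493 -0.002  0.05 ] ang 150.4 r 0.133
top dish 0.71 [ 0.406  0.042 -0.   ] ang 151.5 r 0.231
top kettle 0.8 [ 0.608 -0.071  0.044] ang -111.2 r 0.003
scene switch 0.98 [ 0.508 -0.011  0.048] ang 150.6 r 0.116
scene dish 0.98 [0.407 0.044 0.   ] ang 150.9 r 0.231
scene kettle 0.57 [ 0.609 -0.072  0.05 ] ang -89.8 r 0.004
scene turntable 0.7 [ 0.604 -0.068  0.011] ang 178.2 r 0.005
20.0 [0.3857 0.0552 0.1654] phi 151.1 r 0.255 head 151.02335947826865 [-0.1 -0.2  0.4]
canister 0.89 [ 0.655  0.415 -0.   ]
spoon 0.77 [ 0.581 -0.445 -0.001]
cup0 0.85 [ 0.606 -0.172  0.028]
cup0 0.83 [ 0.493 -0.371 -0.003]
cup0 0.73 [ 0.311 -0.159  0.001]
cup0 0.7 [ 0.696 -0.021  0.032]
cup0 0.69 [ 0.288 -0.298  0.004]
```

View pics/w6.png

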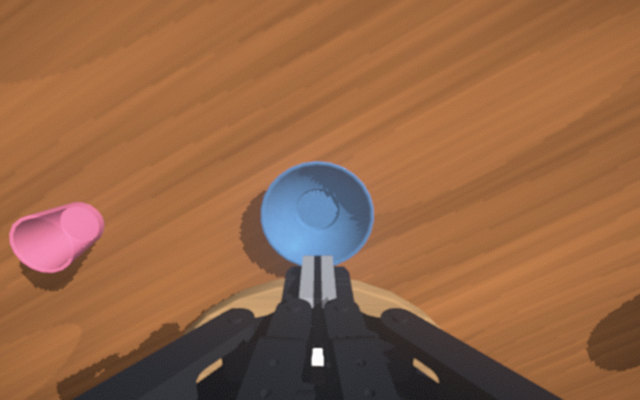

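View pics/s6.png

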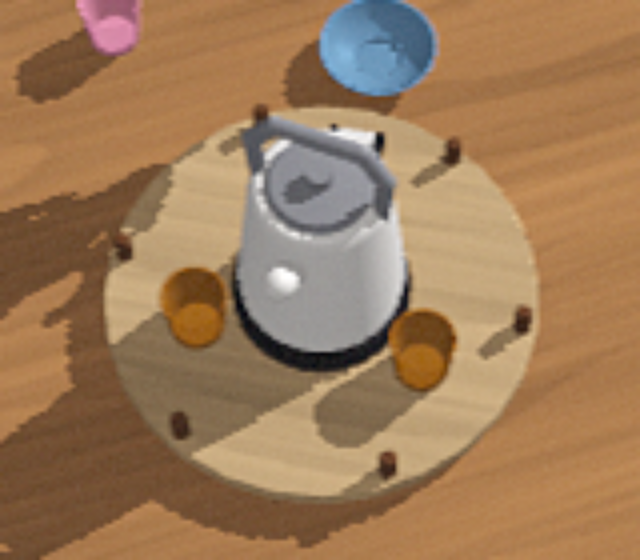

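View pics/t6.png

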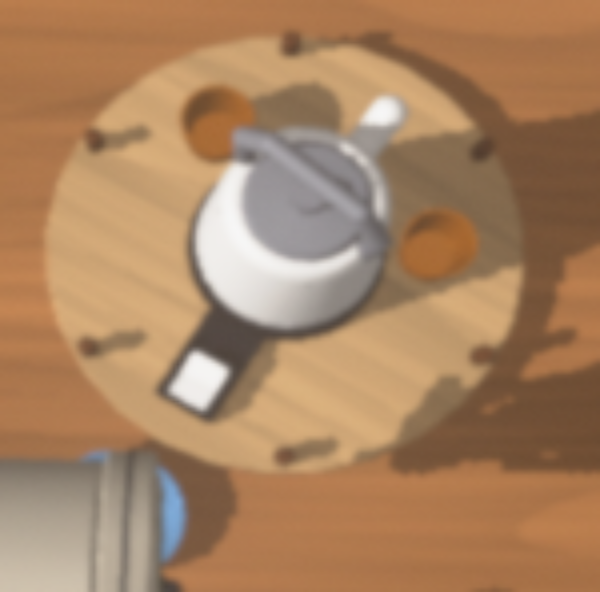

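The top crop shows the rocker at (197,380), now one uniform face. I'll check it with one wrist view before handing in.

Emit:
arm_command(
  slide=[
    [-24,0,0],
    [-24,0,0],
    [-24,0,0],
    [-24,0,0],
    [-24,0,0],
    [0,0,0],
    [0,0,0],
  ],
  turn=[0,0,0,0,0,0,0],
  grip=[1,1,1,1,1,1,1],
)

```text
clock: 20.88
position: [0.4882, -0.0015, 0.1649]
ee_rot: [0.25, 0.968, 0.001, -0.001]
ft_force: [0.2, 0.6, 0.5]
grip_width: 0.001
```

```bash
 python3 - <<'E'
from h import *
im=manip.camera('wrist'); a=cv2.imread('pics/w5.png')
cv2.imwrite('pics/w7.png',np.hstack([cv2.resize(x[160:280,260:380],None,fx=3,fy=3) for x in (a,im)]))
for d in manip.tip_of('rocker_end','wrist')[:1]: print(w(d['xyz'],'wrist').round(3))
print(manip.get_obs()['clock'],manip.get_obs()['position'])
E
```

```text
[ 0.487 -0.003  0.048]
20.9833 [ 0.48736007 -0.00091907  0.16536246]
```

View pics/w7.png

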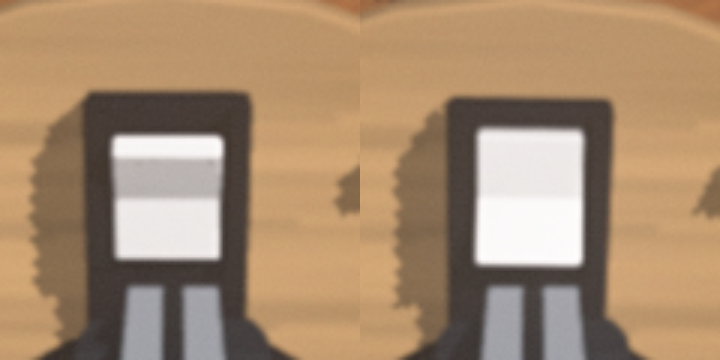

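The crops show the rocker before (left, outer end raised and shaded) and after (right, outer half level). It is on, the end measures 48 mm high, and the robot is clear of everything.

```bash
 python3 - <<'E'
from h import *
print(manip.hand_in(), manip.get_obs()['clock'])
E
```

```text
the job is handed in; nothing more can be done
the job is handed in; nothing more can be done
```

The kettle's switch now faces the blue dish and its rocker is pressed on. I handed the job in at about 21 s of the 64 s, and no verdict was reported. I pushed two rim pegs with shut fingers to turn the turntable about 110° anticlockwise, let it rest, pressed the rocker's outer end straight down and moved clear.

- **Alignment:** the switch faces 150.6° in the scene view and 153.6° in the top view. The dish lies at about 151°, so both are well within the 10° allowed.
- **Switch:** the fingers bottomed out at 50 mm with about 23 N. The rocker end then measured 48–50 mm, and the before/after picture shows its outer half level.
- **Everything else:** kettle, dish, canister and spoon measured at their starting positions, to within the measuring error of about 5 mm. Both amber cups stand on the disc, and the arm was touching nothing.
- **Disagreements:** a few network readings were clearly wrong, such as a "turntable" found at a cup and one "switch" found at the kettle. I left those out.

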